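# Square up a stack of plywood blanks in the corner jig

### The arm

A 6-joint arm with a two-finger parallel gripper is mounted at the origin on the work surface. World frame = base frame: x ahead of the robot, y to its left, z up, the work surface at z = 0. Lengths are in m, angles in degrees, forces in N, time in s.
With the tool pointing down it reaches from about 0.325 to 0.775 m from the base axis. Payload 5.5 kg.
Tool frame: the origin (TCP) lies at the very end of the fingers, on their centre line; the grasp point (between the pads) lies 19 mm behind it (manip.grasp_offset is the distance from the TCP to the grasp point, in m); z points along the fingers, y is the line along which they close (so a half turn about z gives the same grasp; the last joint's range is limited). The gripper opens to 85 mm and grips with 20 to 120 N. Pads are 22 mm wide; open, the fingers measure 114 mm over their backs; the gripper's body (76 mm by 85 mm) begins 54 mm behind the grasp point. The pads swing forward as they close: fully open they stand 13 mm farther back than shut.
Start: joints at [-75.327, 5.22, 70.514, -0, 104.267, -3.249], TCP at [0.185, -0.571, 0.231] pointing down, gripper open.
Joint ranges: [-164.24, 164.24], [-49.07, 125.15], [9.68, 141.18], [-86.29, 266.29], [3.28, 154.24], [-151.56, 151.56]. Speed limits (degrees/s): [147.25, 147.25, 172.46, 180, 180, 180].

### API

Orientations are given as [roll, pitch, yaw] about the fixed x, y, z axes, in that order (R = Rz(yaw) Ry(pitch) Rx(roll)).
In Python, from plant import manip gives the robot as it stands.
- The arm moves only by the tool apply_moves, never from a script. Its argument "moves" is a list of rows, each a list of 6 numbers: the shift along the tool's x, y, z normalised to -1 to 1, where 1 is 0.2 m, then the turn, a rotation vector about the tool's x, y, z normalised to -1 to 1, where 1 is 180 degrees. A call has 1 to 12 rows; each row is the pose to reach, as a shift and turn from the pose commanded when the call began, along the tool's axes at that moment, turning the shorter way round; what a row does not reach only later rows make up. A row lasts 1/10 s, in which the tool goes at most 50 mm and 8.59 degrees, less where a joint would pass 70% of its speed; a pose out of reach is approached as far as the arm can. A call with a number of a shift or a turn outside -1 to 1 is refused whole. A call with a gripper value outside its range is refused whole. "jaw" is the opening, from -1 (shut) to 1 (fully open), so that 0 is half open, set as the call begins (left out, the last holds). The fingers move at their own pace and stop on an object; "grip_force" is the grip in N (left out, the last holds). Time passes only in rows, so rows that repeat a pose let the fingers close. It gives the time, the measured TCP pose, the force, the opening and the grip force at its end, in the units of the state.
- manip.sense(): the state, without advancing time (a new reading comes with each control period).
- manip.read_camera(name): name is "scene" or "side" or "wrist"; returns the picture (384x512x3 uint8, red, green, blue); there is no depth.
- manip.camera_params(name): a dict with "vertical_fov" (degrees; the focal length in pixels is half the picture's height over the tangent of half this angle, whatever the lens; pixels are square), "cx", "cy" (the principal point, pixels), "R" (3x3) and "t" (3): a world point X has camera coordinates R X + t; the wrist camera has in their place "T_tool_cam" (4x4, takes a point from camera to tool coordinates, whose origin is the TCP and whose axes are the flange's). Camera axes: x right, y down, z forward; pixel columns grow to the right and rows downward; lengths in m; the calibration is good to about 2 mm. The wrist camera is an equidistant fisheye: a pixel r from the principal point sees the ray r / f radians off the axis. A picture is of the moment at which its call begins: read the wrist's pose just before it. camera_params takes no time and is no camera call.
- manip.hand_in(): hands the job in; it is judged then, once.
Trained networks look in the newest picture that a camera, given by its name, has taken for a name from the list of things; names that differ only in an ending like _2 or _b are one class to them, and where a whole thing is asked for, a point or a joint stands for the part that bears it (a point fixed in the world has none). Each returns a list of dicts, best first, with "p" (0 to 1); they miss things now and then, are a little off and sometimes report something else, mostly with a low value. They report only what shows in the picture. A call takes as long as a camera call. They do not tell look-alikes from the thing itself.
- manip.recognise(camera, target): "box" ([centre column, centre row, width, height] in pixels, round what is visible of it).
The state is a dict: "time": time; "joint_pos": joint angles; "dq": joint speeds; "tau": joint torques, N m; "tcp_pos": TCP position; "orientation": TCP orientation; "ft_force": force on the tool from outside, world axes, zero at the start; "ft_torque": the same for the moment, N m; "finger_gap": finger opening in m; "gripper_force": force on a finger pad.
Only numpy, scipy, OpenCV 4.12 (cv2) and the standard library are available. Lean on these libraries where they do the work, as an engineer would, in place of code of your own. Each camera call takes 0.05 s, during which the arm holds its last target. There are 200 camera calls.

### The job

Clear both wood offcuts, the one on the stack and the one on the jig board, into the scrap bin. Then tap the ragged stack of four plywood blanks into the corner of the jig until every blank sits flush against both fences, edges in line. Finally set the steel weight, without dropping it, flat on the middle of the squared stack and let go; leave the jar and the spool where they are.

Things in the scene. Friction and masses are not known exactly. Their poses are not given: they have to be found in the camera images.
- jig: fixed jig: grey board 220 (x) by 300 (y) by 12 mm; origin at the centre of its underside, z up, yaw within 0.25 rad of the robot's axes. Dark wooden fences on it, 18 mm thick, tops 48 mm above the table: the far one along y, inner face at x = +92 mm; the left one along x, inner face at y = +132 mm, starting at x = -35 mm. Their inner faces form the corner; sides -x and -y are open
- plate1: plywood blank, flat plate 110 x 100 x 8 mm, its 110 mm along its x and 100 mm along its y, about 65 g, free to slide; origin at the centre of its underside, z up. Lowest of the stack of four, on the jig's board. Flush with both fences, a blank's centre is at x = +37, y = +82 mm of the jig
- plate2: plywood blank, flat plate 110 x 100 x 8 mm, its 110 mm along its x and 100 mm along its y, about 65 g, free to slide; origin at the centre of its underside, z up. Second from below
- plate3: plywood blank, flat plate 110 x 100 x 8 mm, its 110 mm along its x and 100 mm along its y, about 65 g, free to slide; origin at the centre of its underside, z up. Third from below
- plate4: plywood blank, flat plate 110 x 100 x 8 mm, its 110 mm along its x and 100 mm along its y, about 65 g, free to slide; origin at the centre of its underside, z up. Top of the stack, upper face 44 mm above the table. At the start the stack is ragged (8 mm, 0.1 rad), 10 to 35 mm short of the far fence and 75 to 105 mm short of the left one, x roughly along the jig's x
- offcut_board: wood offcut, a block 26 (x) by 62 (y) by 28 mm high, 30 g, lying on the jig's board in the gap between the stack and the left fence, its length across the gap; origin at the centre of its underside
- offcut_top: wood offcut, a block 30 (x) by 75 (y) by 26 mm high, 35 g, lying on the top blank; origin at the centre of its underside
- bin: grey plastic scrap bin, open on top, fixed to the table: 150 (x) by 180 (y) by 85 mm high, walls 5 mm; origin at the centre of its underside; it stands to the left or to the right of the jig
- weight: steel hold-down weight, about 0.7 kg: slab 80 (x) by 60 (y) by 18 mm with an upright wooden grip rib on it, 60 mm long along x, 14 mm thick along y, from 18 to 54 mm above the slab's underside; origin at the centre of the underside. It stands on the table on the other side of the jig from the bin
- jar: bystander: closed jar, radius 34 mm, 110 mm high, origin at its underside
- spool: bystander: card spool, radius 36 mm, 87 mm high, origin at its underside
Mind the look-alikes: they are no part of the job. Several things have the shape of the weight; the one meant has the colours described above. Leave any black look-alike of the offcut_board alone.

How it is judged:
By the outcome, as a careful person would: the job done as asked, in the order asked, and still so for the second after the job is handed in, with the robot touching nothing.
It also fails if it takes over 72 s, if anything falls off the work surface, if the arm or the gripper's body presses on something with over 40 N, if the wrist force passes 120 N, or if a joint passes its speed limit or range.

## Working session

There is one attempt and no reset: what is moved stays moved. The work goes in short steps, Python scripts to look and compute and a tool call to move; the robot and the scene stay as the last step left them, time stands still between calls to the robot, and variables do not carry over. Pictures are saved under pics/ and viewed, at most 10 in all, crops included, and the job is handed in when it is done.

Besides the shell and the picture viewer there is one more tool, called after "Emit:" as name(argument=value, ...) on one line, values as JSON. apply_moves: Moves the arm, as the interface text tells. Its arguments: {"type":"object","properties":{"moves":{"type":"array","items":{"type":"array","items":{"type":"number"}}},"jaw":{"type":"number"},"grip_force":{"type":"number"}},"required":["moves"]}

```bash
mkdir -p pics; ls
python3 - <<'E'
from plant import manip
import cv2,numpy as np
a=manip.read_camera("scene");b=manip.read_camera("side")
cv2.imwrite("pics/s1.png",cv2.resize(a,(800,600),interpolation=cv2.INTER_CUBIC)[:,:,::-1])
cv2.imwrite("pics/d1.png",cv2.resize(b,(800,600),interpolation=cv2.INTER_CUBIC)[:,:,::-1])
for c in("scene","side"):
  p=manip.camera_params(c);print(c,p)
  for t in["jig","plate4","offcut_board","offcut_top","bin","weight","jar","spool"]:
    print(t,[(np.round(d["box"]).astype(int).tolist(),round(d["p"],2)) for d in manip.recognise(c,t)[:4]])
print(manip.camera_params("wrist"));print(manip.sense())
E
```

```text
pics
scene {'vertical_fov': 54.42425004240794, 'cx': 263.27388644084067, 'cy': 185.8952802805158, 'R': array([[-0.06576087,  0.9977785 ,  0.01065754],
       [ 0.60617551,  0.04843076, -0.79385497],
       [-0.79260757, -0.04574425, -0.60801374]]), 't': array([ 0.11422097, -0.25890477,  1.43355422])}
jig [([302, 221, 133, 65], 0.56)]
plate4 [([299, 215, 53, 36], 0.82), ([297, 220, 41, 26], 0.51)]
offcut_board [([332, 211, 24, 15], 0.64), ([393, 232, 29, 19], 0.64)]
offcut_top [([303, 210, 31, 18], 0.63)]
bin [([424, 189, 93, 66], 0.88)]
weight [([171, 182, 33, 26], 0.76), ([169, 157, 29, 28], 0.67), ([121, 186, 36, 28], 0.58)]
jar [([150, 224, 37, 52], 0.98)]
spool [([445, 241, 48, 46], 0.56)]
side {'vertical_fov': 49.74370854973388, 'cx': 249.8001139430715, 'cy': 183.64406944593608, 'R': array([[-0.98081125, -0.19433744,  0.01556461],
       [-0.15246673,  0.71483226, -0.68247252],
       [ 0.12150388, -0.67174981, -0.73074551]]), 't': array([0.49280044, 0.14955885, 1.18822251])}
jig [([223, 205, 82, 92], 0.98), ([231, 311, 84, 97], 0.27)]
plate4 [([223, 211, 39, 12], 0.68), ([217, 
[... 798 characters left out ...]
      1.00000000e+00]])}
{'time': 0.9, 'joint_pos': array([-7.53272514e+01,  5.21745784e+00,  7.05113234e+01, -1.73239484e-04,
        1.04268351e+02, -3.24886798e+00]), 'dq': array([-0.0279927 , -0.03461566, -0.01577002, -0.05554235, -0.02649751,
        0.04429388]), 'tau': array([-4.63064680e-04, -4.58462906e+01, -4.18099558e+01, -3.23856220e-04,
        6.23225715e-04,  1.48701650e-05]), 'tcp_pos': array([ 0.18462866, -0.57090342,  0.23132366]), 'orientation': array([1.79997147e+02, 3.30137243e-04, 1.79215739e+01]), 'ft_force': array([0.64776777, 0.14805577, 0.25929831]), 'ft_torque': array([ 0.03712089, -0.00438728, -0.02444969]), 'gripper_force': 0.0, 'finger_gap': 0.08512383173479858}
```

View pics/s1.png

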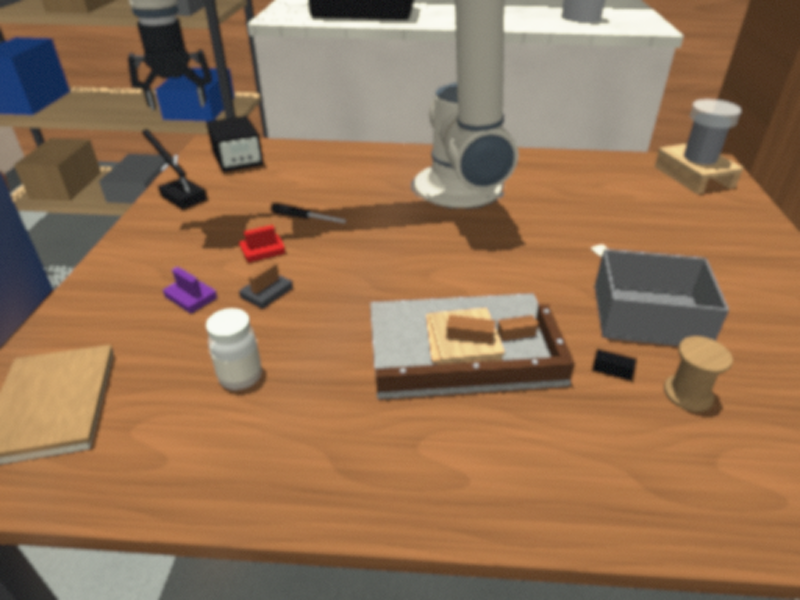

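View pics/d1.png

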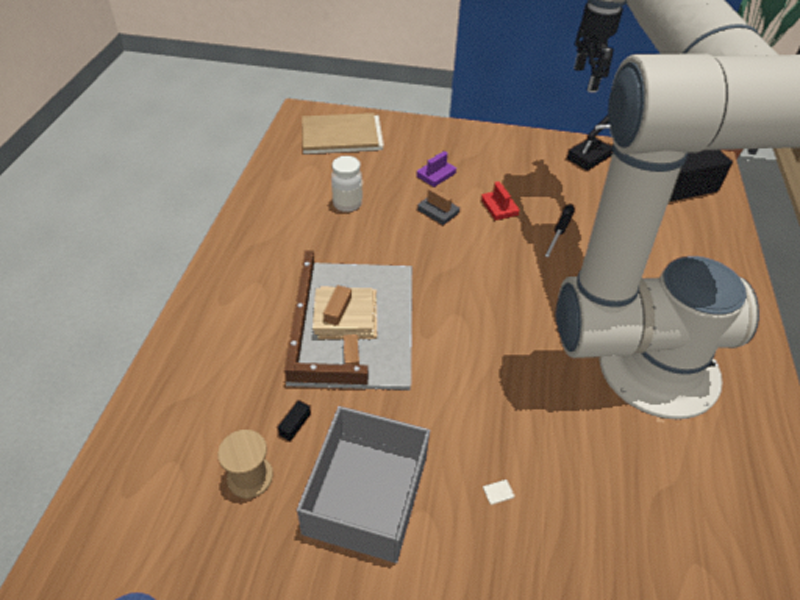

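The pictures show the jig at scene (470,345). In the scene view, three things have the weight's shape: purple (190,290), red (262,243) and dark steel with a brown rib (266,287). Only the last fits the description; I'll confirm it in a crop. The black block at (615,364) is the offcut look-alike and stays put.

```bash
cat > h.py <<'E'
from plant import manip
import cv2,numpy as np
from scipy.spatial.transform import Rotation as Ro
np.set_printoptions(precision=4,suppress=True)
def pose(s=None):
    s=s or manip.sense(); return Ro.from_euler('xyz',s['orientation'],degrees=True).as_matrix(),np.array(s['tcp_pos'])
def hit(c,u,v,z,P=None):
    p=manip.camera_params(c);f=192/np.tan(np.radians(p['vertical_fov']/2))
    x=(u-p['cx'])/f;y=(v-p['cy'])/f
    if c=='wrist':
        r=np.hypot(x,y);k=np.sin(r)/max(r,1e-9);d=np.array([x*k,y*k,np.cos(r)])
        R,t=P;T=p['T_tool_cam'];o=R@T[:3,3]+t;d=R@T[:3,:3]@d
    else:
        o=-p['R'].T@p['t'];d=p['R'].T@np.array([x,y,1])
    return o+d*(z-o[2])/d[2]
def proj(c,X,P=None):
    p=manip.camera_params(c);f=192/np.tan(np.radians(p['vertical_fov']/2))
    if c=='wrist':
        R,t=P;T=p['T_tool_cam'];q=T[:3,:3].T@(R.T@(np.array(X)-t)-T[:3,3])
        a=np.arctan2(np.hypot(*q[:2]),q[2]);n=np.hypot(*q[:2])+1e-12;return np.array([p['cx']+f*a*q[0]/n,p['cy']+f*a*q[1]/n])
    q=p['R']@np.array(X)+p['t'];return np.array([p['cx'],p['cy']])+f*q[:2]/q[2]
def move(x,y,z,yaw,P=None,n=None):
    """normalised row to a world pose, tool down; tool y closing axis at yaw"""
    R,t=P or pose();d=R.T@(np.array([x,y,z])-t)/.2
    w=Ro.from_matrix(R.T@Ro.from_euler('xyz',[180,0,yaw],degrees=True).as_matrix()).as_rotvec(degrees=True)/180
    print(np.round(np.r_[d,w],3).tolist(),'rows>=',max(np.linalg.norm(d)*4,np.linalg.norm(w)*180/8.59))
E
python3 - <<'E'
from h import *
k=lambda a:(np.array(a)+.5)/1.5625-.5
for n,c,u,z in[("jig r-top","side",(411,265),.012),("r-bot","side",(410,387),.012),("fence corner outer top","side",(288,373),.048),("far fence end","side",(309,253),.048),
 ("left fence end","side",(367,368),.048),("top off","side",(338,301),.07),("board off","side",(351,346),.04),("bin a","side",(342,411),.085),("bin b","side",(428,430),.085),("bin c","side",(303,511),.085),("bin d","side",(390,548),.085),
 ("weight slab","side",(438,209),.015),("rib a","side",(428,193),.054),("rib b","side",(452,205),.054),("scene rib a","scene",(250,283),.054),("rib b","scene",(279,266),.054),
 ("weight sc","scene",(266,290),.018),("topoff sc","scene",(471,325),.07),("boardoff sc","scene",(518,325),.04),("jig near L","scene",(371,303),.012),("jig corner R","scene",(534,297),.012),("fence corn","scene",(569,357),.048),("fence far right","scene",(378,371),.048),("jar","side",(346,205),0),("spool","side",(247,487),0),("spool","scene",(690,400),0)]:
  print(n,c,hit(c,*k(u),z))
a=manip.read_camera("scene")[165:205,95:205]
cv2.imwrite("pics/w1.png",cv2.resize(a,None,fx=5,fy=5,interpolation=cv2.INTER_CUBIC)[:,:,::-1])
E
```

```text
jig r-top side [ 0.4906 -0.1577  0.012 ]
r-bot side [0.4398 0.1415 0.012 ]
fence corner outer top side [0.6469 0.1805 0.048 ]
far fence end side [ 0.6943 -0.1125  0.048 ]
left fence end side [0.5166 0.1424 0.048 ]
top off side [0.5985 0.0209 0.07  ]
board off side [0.5567 0.0954 0.04  ]
bin a side [0.5307 0.2574 0.085 ]
bin b side [0.3928 0.2634 0.085 ]
bin c side [0.5444 0.4263 0.085 ]
bin d side [0.415  0.4524 0.085 ]
weight slab side [ 0.4615 -0.3441  0.015 ]
rib a side [ 0.4872 -0.3473  0.054 ]
rib b side [ 0.4294 -0.3175  0.054 ]
scene rib a scene [ 0.5047 -0.3643  0.054 ]
rib b scene [ 0.4498 -0.3267  0.054 ]
weight sc scene [ 0.4763 -0.3487  0.018 ]
topoff sc scene [0.6056 0.0175 0.07  ]
boardoff sc scene [0.5645 0.0972 0.04  ]
jig near L scene [ 0.4914 -0.1551  0.012 ]
jig corner R scene [0.4506 0.1385 0.012 ]
fence corn scene [0.6428 0.1672 0.048 ]
fence far right scene [ 0.6945 -0.1189  0.048 ]
jar side [ 0.6729 -0.331   0.    ]
spool side [0.6593 0.3714 0.    ]
spool scene [0.6722 0.3528 0.    ]
```

View pics/w1.png

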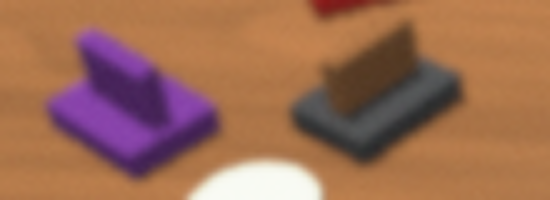

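Crop confirms: dark-grey slab with wooden rib (the right-hand one) is the weight. Moving above the stack for a wrist look.

Emit:
apply_moves(moves=[[0.93,-0.79,-0.03,0,0,0],[0.93,-0.79,-0.03,0,0,0],[0.93,-0.79,-0.03,0,0,0],[0.93,-0.79,-0.03,0,0,0],[0.93,-0.79,-0.03,0,0,0]])

```text
time: 1.45
tcp_pos: [0.3138, -0.3613, 0.2376]
orientation: [180.0, -0.0, 17.9]
ft_force: [0.2, -1.1, -0.9]
finger_gap: 0.0851
gripper_force: 0.0
```

Emit:
apply_moves(moves=[[0.93,-0.79,-0.03,0,0,0],[0.93,-0.79,-0.03,0,0,0],[0.93,-0.79,-0.03,0,0,0],[0.93,-0.79,-0.03,0,0,0],[0.93,-0.79,-0.03,0,0,0]])

```text
time: 1.95
tcp_pos: [0.4421, -0.1535, 0.2437]
orientation: [180.0, -0.1, 18.0]
ft_force: [1.4, -0.8, 0.6]
finger_gap: 0.0855
gripper_force: 0.0
```

Emit:
apply_moves(moves=[[0.93,-0.79,-0.03,0,0,0.044],[0.93,-0.79,-0.03,0,0,0.044],[0.93,-0.79,-0.03,0,0,0.044],[0.93,-0.79,-0.03,0,0,0.044],[0.93,-0.79,-0.03,0,0,0.044],[0.93,-0.79,-0.03,0,0,0.044],[0.93,-0.79,-0.03,0,0,0.044]])

```text
time: 2.65
tcp_pos: [0.5698, 0.0527, 0.2486]
orientation: [180.0, 0.1, 10.1]
ft_force: [-0.5, -0.3, -0.1]
finger_gap: 0.0854
gripper_force: 0.0
```

Run:
```python
from h import *
s=manip.sense();P=pose(s);print(s['time'],P[1],s['orientation'])
a=manip.read_camera("wrist");cv2.imwrite("pics/wr1_raw.png",a[:,:,::-1])
np.savez("wr1.npz",R=P[0],t=P[1])
cv2.imwrite("pics/wr1.png",cv2.resize(a,(800,600),interpolation=cv2.INTER_CUBIC)[:,:,::-1])
```

```text
2.65 [0.5698 0.0527 0.2486] [179.9913   0.0878  10.1303]
```

View pics/wr1.png

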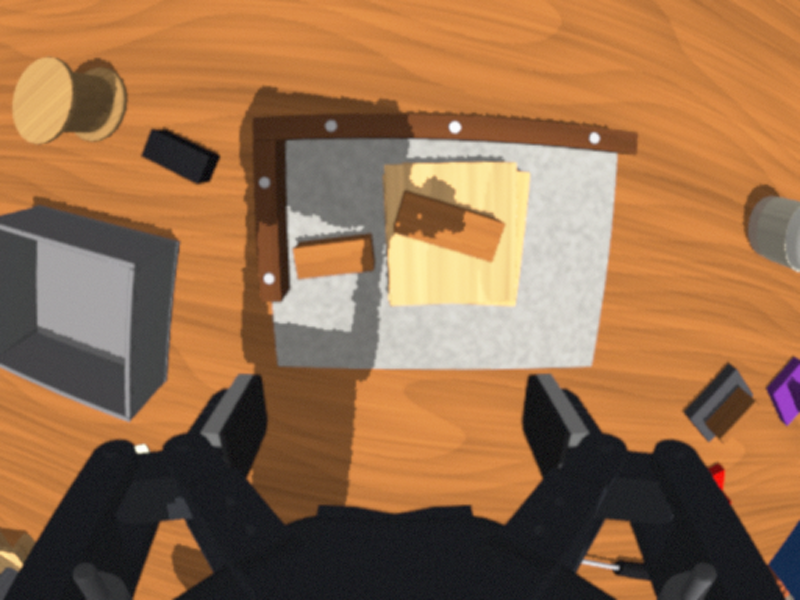

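The wrist picture is clear: jig board bounded at (278,366)-(592,367), far fence along row 130, left fence along column 270, offcut_top centred at (450,227), offcut_board at (334,257), stack at (455,235), weight at right (720,402).

Run:
```python
from h import *
d=np.load("wr1.npz");P=(d['R'],d['t'])
k=lambda a:(np.array(a)+.5)/1.5625-.5
h=lambda u,z:hit('wrist',*k(u),z,P)
def box(n,us,z):
  q=np.array([h(u,z) for u in us]);r=cv2.minAreaRect(np.float32(q[:,:2]*1000));print(n,q[:,:2].mean(0),r)
box("top",[(405,192),(504,222),(494,261),(397,230)],.07)
box("board",[(293,247),(371,236),(374,268),(298,278)],.04)
box("plate4",[(385,165),(516,162),(515,305),(390,305)],.044)
box("weight slab",[(729,365),(753,400),(710,440),(685,408)],.018)
for n,u,z in[("near L",(278,366),.012),("near R",(592,367),.012),("far R board",(617,154),.012),("ff outer L",(253,118),.048),("ff outer R",(637,132),.048),("in corner",(286,140),.012),("left fence end bottom in",(287,300),.012),
  ("rib",(738,382),.054),("rib2",(708,438),.018),("p right far",(528,173),.03),("p bot r",(520,303),.03),("bin1",(40,207),.085),("bin2",(178,240),.085),("bin3",(130,262),.085),("bin bot",(128,418),.085)]:
  print(n,h(u,z))
# jig fit from board points
from scipy.optimize import least_squares
ob=[((278,366),(-.11,.15,.012)),((592,367),(-.11,-.15,.012)),((617,154),(.092,-.15,.012)),((286,140),(.092,.132,.012)),((253,118),(.11,.15,.048)),((637,133),(.11,-.15,.048))]
def f(x,full=False):
  r=[]
  for u,X in ob:
    c,s=np.cos(x[2]),np.sin(x[2]);W=[x[0]+c*X[0]-s*X[1],x[1]+s*X[0]+c*X[1],X[2]]
    r+=list(proj('wrist',W,P)-k(u))
  return r
o=least_squares(f,[.57,.01,.17],loss='soft_l1');print("jig",o.x,np.degrees(o.x[2]),np.round(f(o.x),1))
```

```text
top [0.6018 0.0177] ((601.3151245117188, 17.6726131439209), (75.36497497558594, 29.09969139099121), 84.22509002685547)
board [0.5576 0.0982] ((557.6924438476562, 98.05978393554688), (25.42100715637207, 62.52899932861328), 17.57176971435547)
plate4 [0.5913 0.0107] ((590.0763549804688, 10.615814208984375), (113.77857971191406, 100.77164459228516), 12.766922950744629)
weight slab [ 0.4651 -0.3462] ((465.29815673828125, -347.28564453125), (84.36158752441406, 72.69136047363281), 58.27488327026367)
near L [0.4398 0.1386 0.012 ]
near R [ 0.4883 -0.1575  0.012 ]
far R board [ 0.6872 -0.123   0.012 ]
ff outer L [0.6557 0.1745 0.048 ]
ff outer R [ 0.7057 -0.1192  0.048 ]
in corner [0.6418 0.1548 0.012 ]
left fence end bottom in [0.5058 0.1361 0.012 ]
rib [ 0.5095 -0.3187  0.054 ]
rib2 [ 0.4189 -0.3524  0.018 ]
p right far [ 0.6506 -0.0406  0.03  ]
p bot r [ 0.5442 -0.0597  0.03  ]
bin1 [0.5729 0.347  0.085 ]
bin2 [0.5632 0.2093 0.085 ]
bin3 [0.5402 0.2507 0.085 ]
bin bot [0.3953 0.261  0.085 ]
jig [0.5722 0.0092 0.1654] 9.476337474186105 [-0.3  0.4 -0.3 -0.1  0.4 -0.2  0.1  0.5 -0.6 -0.3  0.9 -0.1]
```

Emit:
apply_moves(moves=[[0.125,0.2,0.6,0,0,-0.411],[0.125,0.2,0.6,0,0,-0.411],[0.125,0.2,0.6,0,0,-0.411],[0.125,0.2,0.6,0,0,-0.411],[0.125,0.2,0.6,0,0,-0.411],[0.125,0.2,0.6,0,0,-0.411],[0.125,0.2,0.6,0,0,-0.411],[0.125,0.2,0.6,0,0,-0.411],[0.125,0.2,0.6,0,0,-0.411],[0.125,0.2,0.6,0,0,-0.411]])

```text
time: 3.7
tcp_pos: [0.6009, 0.015, 0.1301]
orientation: [179.9, 0.0, 83.9]
ft_force: [-0.6, -0.2, 0.1]
finger_gap: 0.0854
gripper_force: 0.0
```

Emit:
apply_moves(moves=[[0,0,0.2,0,0,0],[0,0,0.3,0,0,0],[0,0,0.4,0,0,0],[0,0,0.4,0,0,0]])

```text
time: 4.1
tcp_pos: [0.5989, 0.0157, 0.046]
orientation: [-179.7, 0.0, 83.8]
ft_force: [-1.6, -0.3, -0.8]
finger_gap: 0.0853
gripper_force: 0.0
```

Emit:
apply_moves(moves=[[0,0,0,0,0,0],[0,0,0,0,0,0],[0,0,0,0,0,0],[0,0,0,0,0,0],[0,0,0,0,0,0],[0,0,0,0,0,0]], jaw=-1, grip_force=30)

```text
time: 4.7
tcp_pos: [0.6021, 0.0167, 0.0508]
orientation: [179.9, -0.0, 84.0]
ft_force: [-1.3, -0.2, 4.9]
finger_gap: 0.029
gripper_force: 31.5
```

Emit:
apply_moves(moves=[[0,0,-0.25,0,0,0],[0,0,-0.5,0,0,0],[0.25,-0.12,-0.5,0,0,0],[0.5,-0.24,-0.5,0,0,0],[0.86,-0.42,-0.5,0,0,0],[0.86,-0.42,-0.5,0,0,0]])

```text
time: 5.3
tcp_pos: [0.5345, 0.1987, 0.1491]
orientation: [-180.0, -0.0, 84.0]
ft_force: [-0.1, 0.6, -0.4]
finger_gap: 0.0296
gripper_force: 30.8
```

Emit:
apply_moves(moves=[[0.25,-0.12,0,0,0,0],[0.5,-0.24,0,0,0,0],[0.87,-0.42,0,0,0,0],[0.87,-0.42,0,0,0,0],[0.87,-0.42,0,0,0,0],[0.87,-0.42,0.25,0,0,0],[0.87,-0.42,0.45,0,0,0],[0.87,-0.42,0.6,0,0,0],[0.87,-0.42,0.6,0,0,0]])

```text
time: 6.2
tcp_pos: [0.4676, 0.3755, 0.0228]
orientation: [-179.5, 0.4, 84.0]
ft_force: [0.1, 0.1, -0.6]
finger_gap: 0.0299
gripper_force: 30.8
```

Emit:
apply_moves(moves=[[0,0,0,0,0,0],[0,0,0,0,0,0],[0,0,0,0,0,0],[0,0,-0.25,0,0,0],[0,0,-0.5,0,0,0],[0,0,-0.7,0,0,0]], jaw=0.2)

```text
time: 6.8
tcp_pos: [0.4711, 0.3789, 0.1745]
orientation: [179.8, -0.2, 84.0]
ft_force: [1.2, -0.3, -0.4]
finger_gap: 0.0515
gripper_force: 0.0
```

Run:
```python
from h import *
s=manip.sense();P=pose(s);print(s['time'],P[1],s['orientation'],s['finger_gap'])
a=manip.read_camera("wrist")
for t in["offcut_top","offcut_board","bin"]:
    for d in manip.recognise("wrist",t)[:3]: print(t,d['p'],np.round(d['box']),hit('wrist',*d['box'][:2],.04,P))
move(.5577,.098,.12,107.6)
cv2.imwrite("pics/wr2.png",cv2.resize(a,(800,600),interpolation=cv2.INTER_CUBIC)[:,:,::-1])
```

```text
6.8 [0.4711 0.3789 0.1745] [179.7723  -0.2013  83.9808] 0.051533633707016864
offcut_top 0.67 [251. 172.  31.  78.] [0.4712 0.3842 0.04  ]
offcut_board 0.97 [376. 259.  38.  46.] [0.6046 0.2684 0.04  ]
bin 0.91 [255. 214. 184. 193.] [0.4711 0.3409 0.04  ]
[-1.354, 0.575, 0.261, 0.002, -0.001, -0.131] rows>= 5.974898833524691
```

View pics/wr2.png

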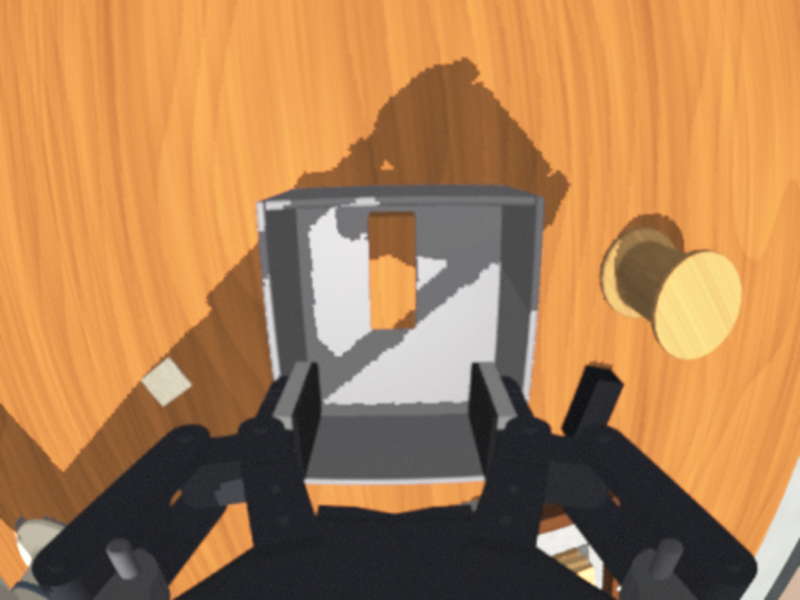

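The first offcut lies in the bin (392,270). Now the board offcut.

Emit:
apply_moves(moves=[[-0.25,0.11,0,0,0,0],[-0.5,0.22,0,0,0,0],[-0.9,0.4,0,0,0,0],[-0.9,0.4,0,0,0,0]], jaw=1)

```text
time: 7.4
tcp_pos: [0.5309, 0.189, 0.1679]
orientation: [-179.9, 0.1, 84.0]
ft_force: [1.2, -0.2, -1.3]
finger_gap: 0.0852
gripper_force: 0.0
```

Emit:
apply_moves(moves=[[-0.45,0.175,0.26,0,0,-0.131],[-0.45,0.175,0.26,0,0,-0.131],[-0.45,0.175,0.26,0,0,-0.131],[-0.45,0.175,0.26,0,0,-0.131],[-0.45,0.175,0.26,0,0,-0.131]])

```text
time: 7.9
tcp_pos: [0.5561, 0.0982, 0.1168]
orientation: [-179.9, -0.0, 107.3]
ft_force: [-0.1, -0.9, 0.2]
finger_gap: 0.0859
gripper_force: 0.0
```

Run:
```python
from h import *
s=manip.sense();P=pose(s);print(s['time'],P[1],s['orientation'],s['finger_gap'])
move(.5577,.098,.017,107.6)
```

```text
7.9 [0.5561 0.0982 0.1168] [-179.9368   -0.0459  107.3461] 0.08590265607996578
[-0.004, 0.008, 0.499, -0.0, -0.0, -0.001] rows>= 1.9953429482183007
```

Emit:
apply_moves(moves=[[0,0.008,0.25,0,0,0],[0,0.008,0.4,0,0,0],[0,0.008,0.5,0,0,0],[0,0.008,0.5,0,0,0]])

```text
time: 8.3
tcp_pos: [0.5557, 0.0998, 0.0141]
orientation: [-179.7, -0.1, 107.5]
ft_force: [0.1, -0.3, -0.9]
finger_gap: 0.0853
gripper_force: 0.0
```

Emit:
apply_moves(moves=[[0,0,0,0,0,0],[0,0,0,0,0,0],[0,0,0,0,0,0],[0,0,0,0,0,0],[0,0,0,0,0,0],[0,0,0,0,0,0],[0,0,-0.25,0,0,0],[0,0,-0.5,0,0,0],[0,0,-0.65,0,0,0]], jaw=-1)

```text
time: 9.2
tcp_pos: [0.5589, 0.0984, 0.1516]
orientation: [179.7, 0.0, 107.5]
ft_force: [0.4, 0.5, 0.1]
finger_gap: 0.0256
gripper_force: 30.3
```

Emit:
apply_moves(moves=[[0.25,-0.05,0,0,0,0],[0.5,-0.1,0,0,0,0],[0.75,-0.1,0,0,0,0],[0.98,-0.1,0,0,0,0],[0.98,-0.1,0,0,0,0]])

```text
time: 9.7
tcp_pos: [0.4773, 0.284, 0.1469]
orientation: [-180.0, -0.1, 107.9]
ft_force: [0.2, -0.6, -1.1]
finger_gap: 0.0253
gripper_force: 30.3
```

Emit:
apply_moves(moves=[[0.15,0,0,0,0,0],[0.15,0,0.2,0,0,0],[0.15,0,0.4,0,0,0],[0.15,0,0.5,0,0,0],[0.15,0,0.5,0,0,0]])

```text
time: 10.2
tcp_pos: [0.4685, 0.3059, 0.0425]
orientation: [-179.5, 0.1, 107.5]
ft_force: [-0.2, -0.8, -0.7]
finger_gap: 0.0256
gripper_force: 30.3
```

Emit:
apply_moves(moves=[[0,0,0,0,0,0],[0,0,0,0,0,0],[0,0,0,0,0,0],[0,0,-0.25,0,0,0],[0,0,-0.5,0,0,0],[0,0,-0.7,0,0,0],[0,0,-0.7,0,0,0]], jaw=0.2)

```text
time: 10.9
tcp_pos: [0.4734, 0.3092, 0.1972]
orientation: [179.1, -0.2, 107.6]
ft_force: [0.9, -0.3, 0.8]
finger_gap: 0.0513
gripper_force: 0.0
```

Run:
```python
from h import *
s=manip.sense();P=pose(s);print(s['time'],P[1],s['orientation'],s['finger_gap'])
a=manip.read_camera("wrist")
for t in["offcut_top","offcut_board"]:
    for d in manip.recognise("wrist",t)[:3]: print(t,d['p'],np.round(d['box']),hit('wrist',*d['box'][:2],.03,P))
```

```text
10.9 [0.4734 0.3092 0.1972] [179.1423  -0.1835 107.5614] 0.05131631541252483
offcut_top 0.75 [267. 106.  51.  72.] [0.4699 0.3796 0.03  ]
offcut_board 0.77 [245. 170.  28.  62.] [0.4687 0.3073 0.03  ]
offcut_board 0.68 [348. 243.  36.  49.] [0.6157 0.2582 0.03  ]
offcut_board 0.35 [264. 142. 220. 240.] [0.4792 0.3418 0.03  ]
```

Both offcuts are in the bin. Now to the open −y side of the stack, to push with both finger sides.

Emit:
apply_moves(moves=[[-0.25,0,0,0,0,0],[-0.5,0,0,0,0,0],[-0.75,0,0,0,0,0],[-0.98,0.02,0,0,0,0]])

```text
time: 11.45
tcp_pos: [0.5331, 0.1201, 0.1852]
orientation: [-179.8, -0.0, 107.6]
ft_force: [0.7, 0.3, 0.3]
finger_gap: 0.0513
gripper_force: 0.0
```

Emit:
apply_moves(moves=[[-0.25,0,0,0,0,0],[-0.5,0,0,0,0,0],[-0.75,0.01,0,0,0,0.045],[-0.98,0.02,0,0,0,0.045],[-0.98,0.02,0,0,0,0.045]])

```text
time: 11.95
tcp_pos: [0.5965, -0.0689, 0.1839]
orientation: [-179.7, 0.0, 99.1]
ft_force: [-0.9, -0.4, -0.1]
finger_gap: 0.0513
gripper_force: 0.0
```

```bash
cat >> h.py <<'E'
J=np.array([.5722,.0092]);JY=9.48
def jw(x,y):
    return J+Ro.from_euler('z',JY,degrees=True).as_matrix()[:2,:2]@[x,y]
def jmove(x,y,z,yaw): move(*jw(x,y),z,yaw+JY)
def jpos():
    s=manip.sense();R,t=pose(s);q=Ro.from_euler('z',-JY,degrees=True).as_matrix()[:2,:2]@(t[:2]-J)
    print(round(s['time'],2),'jig',q,'z',t[2],'yaw',s['orientation'][2]-JY,'F',s['ft_force'],'gap',s['finger_gap']);return s,(R,t)
def unjig(X): return Ro.from_euler('z',-JY,degrees=True).as_matrix()[:2,:2]@(np.array(X)[:2]-J)
E
python3 - <<'E'
from h import *
s,P=jpos(); jmove(.02,-.105,.0115,90)
a=manip.read_camera("wrist");np.savez("wr3.npz",R=P[0],t=P[1])
cv2.imwrite("pics/wr3.png",cv2.resize(a,(800,600),interpolation=cv2.INTER_CUBIC)[:,:,::-1])
E
```

```text
11.95 jig [ 0.0111 -0.081 ] z 0.183864429802349 yaw 89.61561578012319 F [-0.9422 -0.3549 -0.1112] gap 0.051298790019844574
[-0.119, 0.049, 0.862, -0.002, 0.0, -0.002] rows>= 3.485062814110591
```

View pics/wr3.png

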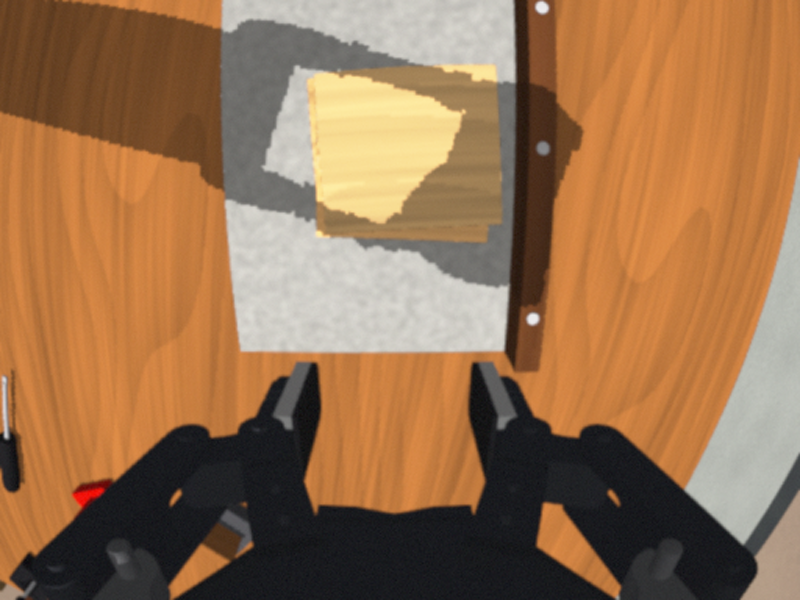

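Stack near edge at row ~240, its right edge (500) about 10 mm from the far fence (515). Descend behind it.

Emit:
apply_moves(moves=[[-0.12,0.03,0.2,0,0,0],[-0.12,0.03,0.45,0,0,0],[-0.12,0.03,0.65,0,0,0],[-0.12,0.03,0.8,0,0,0],[-0.12,0.03,0.85,0,0,0],[-0.12,0.03,0.85,0,0,0],[-0.12,0.03,0.85,0,0,0]])

```text
time: 12.7
tcp_pos: [0.6074, -0.0856, 0.0191]
orientation: [179.9, 0.0, 99.5]
ft_force: [0.7, -0.3, -0.7]
finger_gap: 0.0513
gripper_force: 0.0
```

Run:
```python
from h import *
s,P=jpos(); jmove(.015,.018,.0115,90)
d=np.load("wr3.npz");Q=(d['R'],d['t']);k=lambda a:(np.array(a)+.5)/1.5625-.5
for u,z in[((318,236),.02),((487,242),.02),((490,225),.044),((502,222),.04),((497,64),.044),((310,72),.044)]: print(u,unjig(hit('wrist',*k(u),z,Q)))
```

```text
12.7 jig [ 0.0191 -0.0993] z 0.01906694784925091 yaw 90.03380942373678 F [ 0.6696 -0.2666 -0.6852] gap 0.051263475897071364
[0.587, -0.02, 0.037, 0.001, 0.0, 0.0] rows>= 2.3529286338356017
(318, 236) [-0.0407 -0.06  ]
(487, 242) [ 0.0736 -0.0646]
(490, 225) [ 0.0703 -0.049 ]
(502, 222) [ 0.0789 -0.0476]
(497, 64) [0.0735 0.0513]
(310, 72) [-0.0391  0.0463]
```

Emit:
apply_moves(moves=[[0,0,0.02,0,0,0],[0,0,0.038,0,0,0],[0,0,0.038,0,0,0],[0,0,0.038,0,0,0]])

```text
time: 13.1
tcp_pos: [0.6067, -0.0863, 0.01]
orientation: [180.0, 0.0, 99.5]
ft_force: [0.9, -0.0, -0.3]
finger_gap: 0.0511
gripper_force: 0.0
```

Emit:
apply_moves(moves=[[0.04,0,0,0,0,0],[0.09,0,0,0,0,0],[0.14,0,0,0,0,0],[0.19,0,0,0,0,0],[0.24,0,0,0,0,0],[0.29,0,0,0,0,0],[0.34,0,0,0,0,0],[0.39,0,0,0,0,0],[0.43,0,0,0,0,0],[0.47,0,0,0,0,0],[0.51,0,0,0,0,0],[0.54,0,0,0,0,0]])

```text
time: 14.3
tcp_pos: [0.5887, 0.021, 0.0097]
orientation: [180.0, 0.0, 99.5]
ft_force: [0.5, -3.1, 0.6]
finger_gap: 0.0513
gripper_force: 1.1
```

Run:
```python
from h import *
s,P=jpos(); a=manip.read_camera("wrist");np.savez("wr4.npz",R=P[0],t=P[1])
cv2.imwrite("pics/wr4.png",cv2.resize(a[:260],(788,400),interpolation=cv2.INTER_CUBIC)[:,:,::-1])
```

```text
14.3 jig [0.0182 0.0089] z 0.009708882258009859 yaw 89.98985551812005 F [ 0.4746 -3.1478  0.6284] gap 0.05129728894398571
```

View pics/wr4.png

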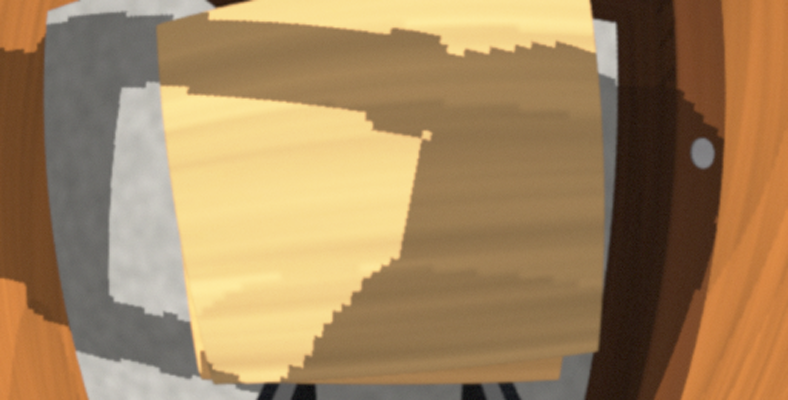

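Stack is moving as a whole, near edges even against the fingers (row 380). Continue gently.

Emit:
apply_moves(moves=[[0.015,0,0.005,0,0,0],[0.03,0,0.01,0,0,0],[0.04,0,0.01,0,0,0],[0.045,0,0.01,0,0,0],[0.05,0,0.01,0,0,0],[0.055,0,0.01,0,0,0],[0.06,0,0.01,0,0,0],[0.06,0,0.01,0,0,0]])

```text
time: 15.15
tcp_pos: [0.5877, 0.0299, 0.0088]
orientation: [179.9, 0.2, 99.4]
ft_force: [0.9, -8.0, 5.3]
finger_gap: 0.0513
gripper_force: 5.2
```

Run:
```python
from h import *
s,P=jpos()
```

```text
15.15 jig [0.0187 0.0179] z 0.00881975639850283 yaw 89.9255702152899 F [ 0.9203 -7.9707  5.2614] gap 0.05126503738937023
```

Emit:
apply_moves(moves=[[0.01,0,0,0,0,0],[0.02,0,0,0,0,0],[0.02,0,0,0,0,0]])

```text
time: 15.45
tcp_pos: [0.5865, 0.031, 0.0088]
orientation: [-179.9, 0.5, 99.4]
ft_force: [-3.5, -18.6, 6.3]
finger_gap: 0.051
gripper_force: 10.1
```

Run:
```python
from h import *
s,P=jpos()
```

```text
15.45 jig [0.0177 0.0191] z 0.008794862470216745 yaw 89.8744460732263 F [ -3.4507 -18.6139   6.2936] gap 0.05101710397299809
```

Emit:
apply_moves(moves=[[-0.06,0,0,0,0,0],[-0.15,0,-0.02,0,0,0],[-0.15,0,-0.25,0,0,0],[-0.15,0,-0.5,0,0,0.05],[0,-0.15,-0.5,0,0,0.1],[0.1,-0.3,-0.5,0,0,0.15],[0.2,-0.5,-0.5,0,0,0.2],[0.285,-0.52,-0.5,0,0,0.25],[0.285,-0.52,-0.5,0,0,0.3],[0.285,-0.52,-0.5,0,0,0.34],[0.285,-0.52,-0.5,0,0,0.385],[0.285,-0.52,-0.5,0,0,0.43]])

```text
time: 16.65
tcp_pos: [0.4741, 0.075, 0.1075]
orientation: [-180.0, 0.0, 21.7]
ft_force: [-0.5, 0.1, -0.6]
finger_gap: 0.0516
gripper_force: 0.0
```

Run:
```python
from h import *
s,P=jpos(); a=manip.read_camera("wrist");np.savez("wr5.npz",R=P[0],t=P[1])
jmove(-.085,.075,.03,0)
cv2.imwrite("pics/wr5.png",cv2.resize(a,(800,600),interpolation=cv2.INTER_CUBIC)[:,:,::-1])
```

```text
16.65 jig [-0.0859  0.0811] z 0.10752475059202979 yaw 12.269965506634815 F [-0.4969  0.0619 -0.6058] gap 0.05163151220998924
[-0.002, 0.03, 0.388, -0.0, 0.0, 0.066] rows>= 1.5554424660686774
```

View pics/wr5.png

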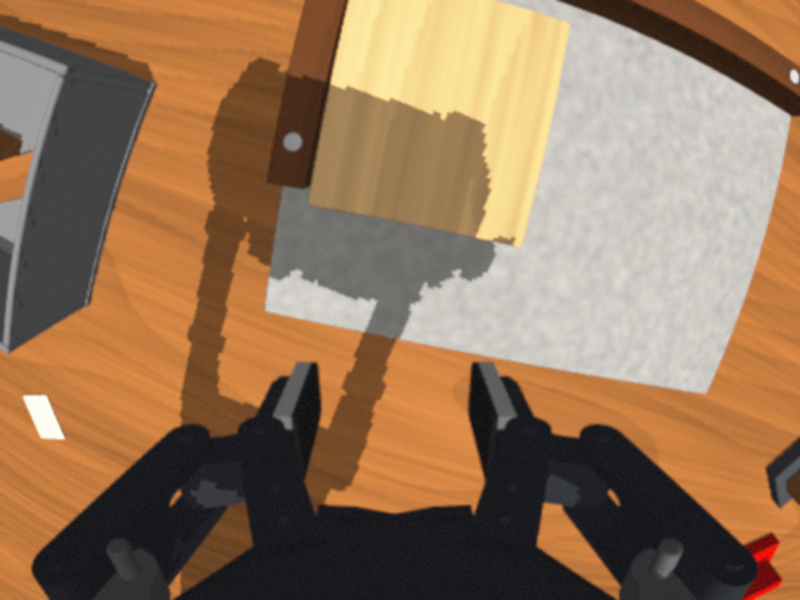

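Stack flush at the left fence (column ~330). Now the +x push.

Emit:
apply_moves(moves=[[0,0.02,0.1,0,0,0.04],[0,0.02,0.25,0,0,0.066],[0,0.02,0.4,0,0,0.066],[0,0.02,0.47,0,0,0.066],[0,0.02,0.48,0,0,0.066],[0,0.02,0.48,0,0,0.066]])

```text
time: 17.3
tcp_pos: [0.4761, 0.0715, 0.0123]
orientation: [-180.0, -0.0, 10.3]
ft_force: [-0.3, -0.3, 0.8]
finger_gap: 0.0513
gripper_force: 0.0
```

Run:
```python
from h import *
s,P=jpos();jmove(-.031,.078,.009,0)
```

```text
17.3 jig [-0.0846  0.0773] z 0.012330138348706318 yaw 0.8076853414982565 F [-0.2883 -0.3035  0.7831] gap 0.05134863121772516
[0.268, 0.0, 0.017, -0.0, -0.0, 0.004] rows>= 1.073455816539512
```

Emit:
apply_moves(moves=[[0.02,0,0.015,0,0,0.004],[0.06,0,0.015,0,0,0.004],[0.1,0,0.015,0,0,0.004],[0.14,0,0.015,0,0,0.004],[0.18,0,0.015,0,0,0.004],[0.21,0,0.015,0,0,0.004],[0.23,0,0.015,0,0,0.004],[0.245,0,0.015,0,0,0.004],[0.26,0,0.015,0,0,0.004],[0.27,0,0.015,0,0,0.004],[0.28,0,0.015,0,0,0.004],[0.28,0,0.015,0,0,0.004]])

```text
time: 18.5
tcp_pos: [0.5293, 0.081, 0.0088]
orientation: [180.0, 0.3, 9.5]
ft_force: [-11.2, -2.8, 8.8]
finger_gap: 0.0514
gripper_force: 6.4
```

Run:
```python
from h import *
s,P=jpos()
```

```text
18.5 jig [-0.0304  0.0779] z 0.00880445392858381 yaw 0.019802734012301926 F [-11.1775  -2.8244   8.8495] gap 0.051405081070940516
```

Emit:
apply_moves(moves=[[0.012,0,0,0,0,0],[0.012,0,0,0,0,0],[-0.08,0,0,0,0,0],[-0.15,0,-0.2,0,0,0],[-0.15,0,-0.45,0,0,-0.05],[0.1,0.15,-0.45,0,0,-0.1],[0.2,0.3,-0.45,0,0,-0.15],[0.3,0.45,-0.45,0,0,-0.195],[0.325,0.54,-0.45,0,0,-0.24],[0.325,0.54,-0.45,0,0,-0.285],[0.325,0.54,-0.45,0,0,-0.33],[0.325,0.54,-0.45,0,0,-0.375]])

```text
time: 19.7
tcp_pos: [0.6135, -0.0147, 0.0982]
orientation: [180.0, -0.0, 77.3]
ft_force: [-0.4, 0.5, -0.3]
finger_gap: 0.0513
gripper_force: 0.0
```

Run:
```python
from h import *
s,P=jpos();jmove(.035,-.015,.009,90)
```

```text
19.7 jig [ 0.0368 -0.0304] z 0.09821164069253448 yaw 67.82917712591244 F [-0.4366  0.4891 -0.3214] gap 0.05132404951263146
[0.068, -0.038, 0.446, 0.0, 0.0, -0.123] rows>= 2.581010327665135
```

Emit:
apply_moves(moves=[[0.01,-0.015,0,0,0,-0.048],[0.02,-0.03,0.1,0,0,-0.095],[0.02,-0.03,0.25,0,0,-0.123],[0.02,-0.03,0.4,0,0,-0.123],[0.02,-0.03,0.44,0,0,-0.123],[0.02,-0.03,0.445,0,0,-0.123],[0.02,-0.03,0.445,0,0,-0.123]])

```text
time: 20.4
tcp_pos: [0.6083, -0.0091, 0.0099]
orientation: [180.0, 0.0, 99.1]
ft_force: [0.1, -0.3, 0.5]
finger_gap: 0.0511
gripper_force: 0.0
```

Run:
```python
from h import *
s,P=jpos();jmove(.035,.0185,.009,90)
```

```text
20.4 jig [ 0.0326 -0.024 ] z 0.009874310446211686 yaw 89.6568498139066 F [ 0.0604 -0.278   0.5422] gap 0.0511263351696369
[0.212, 0.011, 0.004, 0.0, 0.0, -0.002] rows>= 0.8511437487272985
```

Emit:
apply_moves(moves=[[0.05,0.01,0,0,0,-0.002],[0.11,0.01,0,0,0,-0.002],[0.16,0.01,0,0,0,-0.002],[0.185,0.01,0,0,0,-0.002],[0.2,0.01,0,0,0,-0.002],[0.21,0.01,0,0,0,-0.002],[0.22,0.01,0,0,0,-0.002],[0.23,0.01,0,0,0,-0.002],[0.235,0.01,0,0,0,-0.002],[0.235,0.01,0,0,0,-0.002]])

```text
time: 21.4
tcp_pos: [0.6029, 0.0363, 0.0098]
orientation: [180.0, 0.1, 99.5]
ft_force: [1.7, -5.0, 0.6]
finger_gap: 0.051
gripper_force: 2.9
```

Run:
```python
from h import *
s,P=jpos()
```

```text
21.4 jig [0.0347 0.0217] z 0.00982770901113849 yaw 89.97507757084264 F [ 1.7338 -4.9618  0.6116] gap 0.05100924757350067
```

Emit:
apply_moves(moves=[[0.01,0,0,0,0,0],[0.02,0,0,0,0,0],[0.025,0,0,0,0,0],[0.025,0,0,0,0,0]])

```text
time: 21.8
tcp_pos: [0.6028, 0.0363, 0.01]
orientation: [179.9, 0.6, 99.3]
ft_force: [4.2, -21.2, -1.2]
finger_gap: 0.051
gripper_force: 10.8
```

Emit:
apply_moves(moves=[[-0.06,0,0,0,0,0],[-0.15,0,-0.02,0,0,0],[-0.15,0,-0.25,0,0,0],[-0.15,0,-0.5,0,0,0.05],[0,-0.2,-0.5,0,0,0.095],[0.1,-0.35,-0.5,0,0,0.14],[0.2,-0.5,-0.5,0,0,0.19],[0.285,-0.55,-0.5,0,0,0.235],[0.285,-0.55,-0.5,0,0,0.28],[0.285,-0.55,-0.5,0,0,0.33],[0.285,-0.55,-0.5,0,0,0.375],[0.285,-0.55,-0.5,0,0,0.42]])

```text
time: 23.0
tcp_pos: [0.4836, 0.0806, 0.1101]
orientation: [-180.0, -0.0, 23.6]
ft_force: [-0.1, 0.1, 0.3]
finger_gap: 0.0512
gripper_force: 0.0
```

Run:
```python
from h import *
s,P=jpos();jmove(-.07,.081,.009,0)
```

```text
23.0 jig [-0.0756  0.085 ] z 0.11011543168887282 yaw 14.108468409050786 F [-0.1473  0.1357  0.2822] gap 0.0511714534642269
[0.022, 0.027, 0.506, -0.0, -0.0, 0.078] rows>= 2.027024489500285
```

Emit:
apply_moves(moves=[[0,0.02,0.1,0,0,0.04],[0,0.025,0.3,0,0,0.078],[0,0.025,0.45,0,0,0.078],[0,0.025,0.5,0,0,0.078],[0,0.025,0.505,0,0,0.078],[0,0.025,0.505,0,0,0.078]])

```text
time: 23.6
tcp_pos: [0.486, 0.076, 0.0095]
orientation: [-180.0, -0.0, 9.9]
ft_force: [-0.1, 1.3, 0.7]
finger_gap: 0.0514
gripper_force: 0.0
```

Run:
```python
from h import *
s,P=jpos();jmove(-.031,.081,.009,0)
```

```text
23.6 jig [-0.074   0.0801] z 0.00951315528792129 yaw 0.4083636712252634 F [-0.1084  1.3312  0.7381] gap 0.0513869637029123
[0.215, -0.003, 0.003, -0.0, -0.0, 0.002] rows>= 0.8596911117379535
```

Emit:
apply_moves(moves=[[0.05,0,0,0,0,0.002],[0.11,0,0,0,0,0.002],[0.16,0,0,0,0,0.002],[0.185,0,0,0,0,0.002],[0.2,0,0,0,0,0.002],[0.215,0,0,0,0,0.002],[0.23,0,0,0,0,0.002],[0.24,0,0,0,0,0.002],[0.245,0,0,0,0,0.002],[0.245,0,0,0,0,0.002]])

```text
time: 24.6
tcp_pos: [0.5305, 0.0838, 0.0088]
orientation: [180.0, 0.5, 9.5]
ft_force: [-18.1, -3.8, 12.4]
finger_gap: 0.0512
gripper_force: 11.9
```

Emit:
apply_moves(moves=[[-0.05,0,0,0,0,0],[-0.15,0,-0.05,0,0,0],[-0.15,0,-0.3,0,0,0],[-0.1,0,-0.55,0,0,0],[-0.1,0,-0.8,0,0,0],[-0.1,0,-0.8,0,0,0],[-0.1,0,-0.8,0,0,0]])

```text
time: 25.3
tcp_pos: [0.5151, 0.0813, 0.1705]
orientation: [180.0, -0.3, 9.5]
ft_force: [0.1, 0.3, 0.1]
finger_gap: 0.0513
gripper_force: 0.0
```

Run:
```python
from h import *
s,P=jpos(); a=manip.read_camera("wrist");np.savez("wr6.npz",R=P[0],t=P[1])
cs=np.array([proj('wrist',[*jw(x,y),.044],P) for x,y in[(-.018,.032),(-.018,.132),(.092,.132),(.092,.032)]]);print(cs)
lo=np.clip(cs.min(0)-25,0,None).astype(int);hi=(cs.max(0)+25).astype(int);print(lo,hi)
c=a[lo[1]:hi[1],lo[0]:hi[0]];k=min(800/c.shape[1],600/c.shape[0]);print(k)
b=cv2.resize(c,None,fx=k,fy=k,interpolation=cv2.INTER_CUBIC)[:600,:800,::-1].copy()
cv2.imwrite("pics/wr6.png",b)
move(.4652,-.346,.15,60)
```

```text
25.3 jig [-0.0445  0.0805] z 0.1704818441469596 yaw 0.03894478899650089 F [0.1082 0.3285 0.117 ] gap 0.05126442223968852
[[303.9948 153.4347]
 [196.3534 153.3923]
 [194.4609  35.0328]
 [305.9931  34.9075]]
[169   9] [330 178]
3.5502958579881656
[-0.595, 2.066, 0.091, 0.0, -0.0, -0.28] rows>= 8.608229705550222
```

View pics/wr6.png

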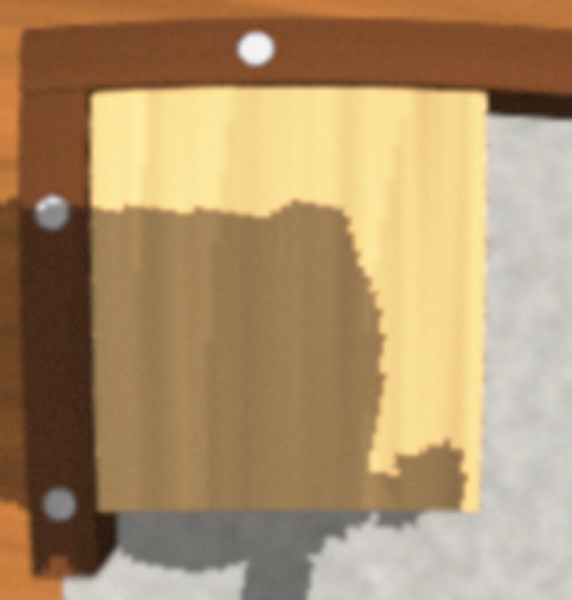

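Stack is square: the top blank is flush with both fences, and no lower blank peeps out at the right (485) or bottom (510) edges. Now the weight.

Emit:
apply_moves(moves=[[-0.11,0.22,0,0,0,0.045],[-0.22,0.46,0,0,0,0.09],[-0.33,0.68,0,0,0,0.13],[-0.435,0.92,0,0,0,0.13],[-0.435,0.92,0,0,0,0.13]], jaw=0.2)

```text
time: 25.85
tcp_pos: [0.4564, -0.119, 0.1659]
orientation: [179.9, 0.2, -14.3]
ft_force: [0.2, 0.5, -0.7]
finger_gap: 0.0512
gripper_force: 0.0
```

Run:
```python
from h import *
s,P=jpos();move(.404,-.311,.17,-30)
```

```text
25.85 jig [-0.1354 -0.1074] z 0.16591405174389218 yaw -23.736046929444377 F [ 0.1591  0.5478 -0.7048] gap 0.05119812925441944
[-0.017, 0.995, -0.019, 0.001, 0.001, 0.087] rows>= 3.9812295273053393
```

Emit:
apply_moves(moves=[[0,0.25,0,0,0,0.045],[0,0.5,0,0,0,0.087],[0,0.75,0,0,0,0.087],[-0.01,0.98,0,0,0,0.087],[-0.01,0.98,0,0,0,0.087],[-0.01,0.98,0,0,0,0.087]])

```text
time: 26.45
tcp_pos: [0.4092, -0.3041, 0.1664]
orientation: [-179.9, 0.2, -29.6]
ft_force: [-0.5, -0.0, 0.5]
finger_gap: 0.0513
gripper_force: 0.0
```

Run:
```python
from h import *
s=manip.sense();P=pose(s);print(s['time'],P[1],s['orientation']); a=manip.read_camera("wrist");np.savez("wr7.npz",R=P[0],t=P[1])
for d in manip.recognise("wrist","weight")[:4]: print(d['p'],np.round(d['box']),hit('wrist',*d['box'][:2],.03,P))
cv2.imwrite("pics/wr7.png",cv2.resize(a,(800,600),interpolation=cv2.INTER_CUBIC)[:,:,::-1])
```

```text
26.45 [ 0.4092 -0.3041  0.1664] [-179.9153    0.2145  -29.6459]
0.91 [373.  29.  86.  58.] [ 0.4821 -0.4802  0.03  ]
0.84 [363. 195.  81.  90.] [ 0.336  -0.3947  0.03  ]
0.57 [270. 105.  62.  81.] [ 0.4619 -0.3526  0.03  ]
```

View pics/wr7.png

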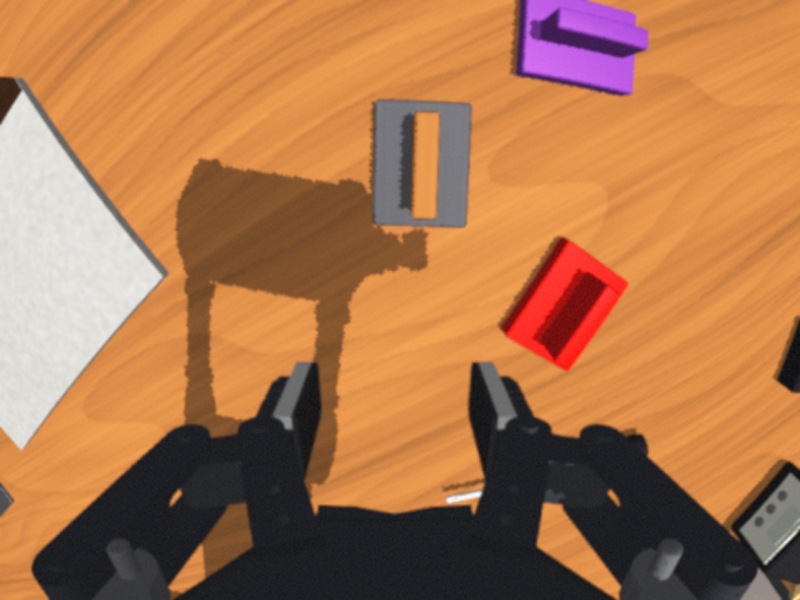

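The weight (grey slab, wooden rib) lies at (422,163), its rib almost along the tool x; red and purple look-alikes to the right.

Run:
```python
from h import *
d=np.load("wr7.npz");P=(d['R'],d['t']);k=lambda a:(np.array(a)+.5)/1.5625-.5
for us,z in[([(376,100),(470,103),(466,226),(374,222)],.018),([(415,112),(439,112),(437,218),(412,218)],.054)]:
  q=np.array([hit('wrist',*k(u),z,P) for u in us]);print(q[:,:2].mean(0),cv2.minAreaRect(np.float32(q[:,:2]*1000)))
  c=q[:,:2].mean(0)
move(*c,.1,-30);move(.464,-.347,.1,-30)
```

```text
[ 0.4619 -0.3537] ((461.597900390625, -353.4531555175781), (58.440189361572266, 78.11744689941406), 59.45808792114258)
[ 0.4614 -0.3535] ((461.51678466796875, -353.3096923828125), (13.834816932678223, 58.751953125), 59.96206283569336)
[0.348, 0.094, 0.336, -0.0, 0.001, 0.003] rows>= 1.971894366627183
[0.344, 0.059, 0.336, -0.0, 0.001, 0.003] rows>= 1.937403371501151
```

Emit:
apply_moves(moves=[[0.12,0.05,0.1,0,0,0.003],[0.348,0.094,0.25,0,0,0.003],[0.348,0.094,0.34,0,0,0.003],[0.348,0.094,0.5,0,0,0.003],[0.348,0.094,0.65,0,0,0.003],[0.348,0.094,0.71,0,0,0.003],[0.348,0.094,0.71,0,0,0.003]])

```text
time: 27.25
tcp_pos: [0.4606, -0.3528, 0.0243]
orientation: [-179.9, 0.3, -30.0]
ft_force: [0.6, -0.3, -0.0]
finger_gap: 0.0513
gripper_force: 0.0
```

Emit:
apply_moves(moves=[[0,0,0,0,0,0],[0,0,0,0,0,0],[0,0,0,0,0,0],[0,0,0,0,0,0],[0,0,0,0,0,0],[0,0,0,0,0,0]], jaw=-1, grip_force=70)

```text
time: 27.85
tcp_pos: [0.4626, -0.3553, 0.0293]
orientation: [-180.0, -0.2, -30.1]
ft_force: [1.0, 3.1, 6.4]
finger_gap: 0.0128
gripper_force: 69.4
```

Run:
```python
from h import *
s,P=jpos();print(P[1],s['orientation'],s['gripper_force'])
c=np.array([.4617,-.3535]);d=P[1][:2]-c;print("offset in weight frame",Ro.from_euler('z',30,degrees=True).as_matrix()[:2,:2]@d)
move(*jw(.037,.082),.15,9.48)
```

```text
27.85 jig [-0.1682 -0.3415] z 0.029341347279364764 yaw -39.53659043279256 F [0.9652 3.1329 6.3559] gap 0.012789084242095164
[ 0.4626 -0.3553  0.0293] [-179.9649   -0.2378  -30.0566] 69.4078016281128
offset in weight frame [ 0.0017 -0.0012]
[-0.554, -2.286, -0.604, 0.0, -0.001, -0.22] rows>= 9.716231397329683
```

Emit:
apply_moves(moves=[[0,0,-0.05,0,0,0],[0,0,-0.15,0,0,0],[0,0,-0.3,0,0,0],[0,0,-0.45,0,0,0],[0,0,-0.55,0,0,0],[0,0,-0.6,0,0,0],[0,0,-0.6,0,0,0]])

```text
time: 28.55
tcp_pos: [0.4611, -0.3556, 0.1475]
orientation: [180.0, -0.1, -30.1]
ft_force: [-0.5, -0.5, -7.6]
finger_gap: 0.0129
gripper_force: 69.0
```

Emit:
apply_moves(moves=[[-0.02,-0.1,0,0,0,0],[-0.06,-0.25,0,0,0,0],[-0.1,-0.4,0,0,0,0],[-0.14,-0.6,0,0,0,0],[-0.19,-0.78,0,0,0,0],[-0.24,-0.97,0,0,0,0],[-0.24,-0.97,0,0,0,0]])

```text
time: 29.25
tcp_pos: [0.5169, -0.1582, 0.144]
orientation: [-179.9, 0.3, -29.8]
ft_force: [-0.2, -0.6, -7.5]
finger_gap: 0.0125
gripper_force: 70.1
```

Run:
```python
from h import *
s,P=jpos();print(s['gripper_force'])
move(*jw(.037,.082),.15,9.48)
```

```text
29.25 jig [-0.0821 -0.156 ] z 0.14401491318162024 yaw -39.25729964802615 F [-0.1823 -0.57   -7.5095] gap 0.012460906205602593
70.07370114326477
[-0.292, -1.298, -0.025, -0.001, 0.001, -0.218] rows>= 5.323576334452365
```

Emit:
apply_moves(moves=[[-0.03,-0.12,0,0,0,-0.03],[-0.07,-0.3,0,0,0,-0.06],[-0.11,-0.5,0,0,0,-0.1],[-0.16,-0.7,0,0,0,-0.14],[-0.2,-0.88,0,0,0,-0.18],[-0.22,-0.98,0,0,0,-0.218],[-0.22,-0.98,0,0,0,-0.218],[-0.22,-0.98,0,0,0,-0.218]])

```text
time: 30.05
tcp_pos: [0.5761, 0.0283, 0.1444]
orientation: [180.0, 0.2, 9.1]
ft_force: [-0.2, -1.2, -8.8]
finger_gap: 0.0128
gripper_force: 70.5
```

Run:
```python
from h import *
s,P=jpos()
move(*jw(.037,.082),.09,9.48)
```

```text
30.05 jig [0.007  0.0182] z 0.14436805204079312 yaw -0.35200288809392966 F [-0.1796 -1.2331 -8.8159] gap 0.012754961855701111
[0.149, -0.32, 0.271, 0.0, 0.001, -0.002] rows>= 1.7803714240214779
```

Emit:
apply_moves(moves=[[0.05,-0.1,0,0,0,-0.002],[0.1,-0.22,0.05,0,0,-0.002],[0.145,-0.32,0.12,0,0,-0.002],[0.145,-0.32,0.2,0,0,-0.002],[0.145,-0.32,0.25,0,0,-0.002],[0.145,-0.32,0.27,0,0,-0.002],[0.145,-0.32,0.27,0,0,-0.002],[0.145,-0.32,0.27,0,0,-0.002]])

```text
time: 30.85
tcp_pos: [0.5958, 0.0954, 0.0935]
orientation: [180.0, -0.1, 9.4]
ft_force: [-0.0, -0.1, -7.9]
finger_gap: 0.0127
gripper_force: 70.6
```

Run:
```python
from h import *
s,P=jpos();print(s['orientation'])
move(*jw(.037,.082),.073,9.48)
```

```text
30.85 jig [0.0374 0.0811] z 0.09348222638005935 yaw -0.04389120439313743 F [-0.0343 -0.0883 -7.8654] gap 0.012676092333886415
[179.9856  -0.0622   9.4361]
[-0.002, -0.004, 0.102, 0.0, -0.0, -0.0] rows>= 0.41012060315672927
```

Lower slowly, watching for the load to be taken.

Emit:
apply_moves(moves=[[0,0,0.02,0,0,0],[0,0,0.04,0,0,0],[0,0,0.06,0,0,0],[0,0,0.075,0,0,0],[0,0,0.085,0,0,0],[0,0,0.09,0,0,0],[0,0,0.09,0,0,0],[0,0,0.09,0,0,0]])

```text
time: 31.65
tcp_pos: [0.5955, 0.0963, 0.0748]
orientation: [180.0, -0.0, 9.5]
ft_force: [0.7, -0.4, -8.5]
finger_gap: 0.0125
gripper_force: 70.7
```

Emit:
apply_moves(moves=[[0,0,0.005,0,0,0],[0,0,0.01,0,0,0],[0,0,0.01,0,0,0]])

```text
time: 31.95
tcp_pos: [0.5956, 0.0963, 0.0735]
orientation: [-180.0, -0.1, 9.5]
ft_force: [-1.9, 1.2, -2.8]
finger_gap: 0.0128
gripper_force: 71.2
```

Emit:
apply_moves(moves=[[0,0,0.003,0,0,0],[0,0,0.006,0,0,0],[0,0,0.006,0,0,0]])

```text
time: 32.25
tcp_pos: [0.5956, 0.0963, 0.0734]
orientation: [180.0, -0.1, 9.5]
ft_force: [-6.0, -0.5, 3.2]
finger_gap: 0.0125
gripper_force: 72.4
```

Emit:
apply_moves(moves=[[0,0,0,0,0,0],[0,0,0,0,0,0],[0,0,0,0,0,0],[0,0,-0.02,0,0,0],[0,0,-0.1,0,0,0],[0,0,-0.25,0,0,0],[-0.05,0,-0.45,0,0,0],[-0.2,0,-0.55,0,0,0],[-0.35,0,-0.55,0,0,0],[-0.4,0,-0.55,0,0,0],[-0.4,0,-0.55,0,0,0],[-0.4,0,-0.55,0,0,0]], jaw=-0.2)

```text
time: 33.45
tcp_pos: [0.517, 0.0831, 0.1814]
orientation: [-180.0, -0.0, 9.5]
ft_force: [-0.5, 0.7, 0.2]
finger_gap: 0.0341
gripper_force: 0.0
```

Run:
```python
from h import *
s,P=jpos(); a=manip.read_camera("wrist");b=manip.read_camera("side")
for c in("wrist",):
 for t in("weight","plate4"):
  for d in manip.recognise(c,t)[:3]: print(c,t,d['p'],np.round(d['box']),unjig(hit(c,*d['box'][:2],.044+.02*(t=="weight"),P)))
# top-plate mask: yellow wood; project to jig plane z=.044
N=4; W=np.zeros((4*180,4*160,3),np.uint8)
xs=np.arange(-.05,.11,.001);ys=np.arange(0,.16,.001)
def rect(z,x0=-.05,x1=.11,y0=0,y1=.16,m=.0005):
    xs=np.arange(x0,x1,m);ys=np.arange(y0,y1,m)
    M=np.array([[proj('wrist',[*jw(x,y),z],P) for y in ys] for x in xs],np.float32)
    return cv2.remap(a,M[...,0],M[...,1],cv2.INTER_LINEAR)
r=rect(.044);h=cv2.cvtColor(r,cv2.COLOR_RGB2HSV)
m=((h[...,0]>14)&(h[...,0]<32)&(h[...,1]>70)).astype(np.uint8)
def span(v): i=np.flatnonzero(v); return (i.min(),i.max()) if len(i) else None
for y in(.045,.06,.105,.12): v=span(m[:,int(y/.0005)]);print('y',y,'x span',-.05+.0005*np.array(v))
for x in(-.012,-.008,.083,.087): v=span(m[int((x+.05)/.0005)]);print('x',x,'y span',.0005*np.array(v))
r=rect(.062);g=cv2.cvtColor(r,cv2.COLOR_RGB2HSV)
m=((g[...,1]<70)&(g[...,2]<140)).astype(np.uint8);m[:, :int(.035/.0005)]=0;m[:,int(.128/.0005):]=0;m[:int(.036/.0005)]=0;m[int(.138/.0005):]=0
n,l,st,ce=cv2.connectedComponentsWithStats(cv2.morphologyEx(m,3,np.ones((9,9))))
for i in range(1,n):
  if st[i,4]>1000: print('slab y,x box',st[i,:4]*.0005-[0,.05,0,0],cv2.minAreaRect(np.argwhere(l==i)[:,::-1].astype(np.float32)))
```

```text
33.45 jig [-0.0423  0.0819] z 0.18141671523344735 yaw 0.028088141660827404 F [-0.4716  0.6609  0.2104] gap 0.03411928350107558
wrist weight 0.94 [251.  98.  65.  90.] [0.0342 0.0824]
wrist weight 0.93 [489. 314.  44.  46.] [-0.255  -0.2933]
wrist weight 0.32 [253.  96. 110. 114.] [0.0362 0.0807]
wrist plate4 0.55 [254.  96. 112. 112.] [0.0358 0.0798]Traceback (most recent call last):
  File "<stdin>", line 13, in <module>
  File "<stdin>", line 11, in rect
  File "h.py", line 17, in proj
    p=manip.camera_params(c);f=192/np.tan(np.radians(p['vertical_fov']/2))
ValueError: time passes only in moves, steps and waits
```

Run:
```python
from h import *
s=manip.sense();P=pose(s);a=manip.read_camera("wrist");p=manip.camera_params("wrist")
f=192/np.tan(np.radians(p['vertical_fov']/2));T=p['T_tool_cam'];C=Ro.from_euler('z',JY,degrees=True).as_matrix()[:2,:2]
def rect(z,m=.0005):
    X,Y=np.meshgrid(np.arange(-.05,.11,m),np.arange(0,.16,m),indexing='ij')
    W=np.dstack([X,Y])@C.T+J;W=np.dstack([W,np.full(X.shape,z)])
    q=((W-P[1])@P[0]-T[:3,3])@T[:3,:3];n=np.hypot(q[...,0],q[...,1]);k=f*np.arctan2(n,q[...,2])/n
    return cv2.cvtColor(cv2.remap(a,np.float32(p['cx']+k*q[...,0]),np.float32(p['cy']+k*q[...,1]),1),cv2.COLOR_RGB2HSV)
h=rect(.044);m=((h[...,0]>14)&(h[...,0]<32)&(h[...,1]>70))
sp=lambda v:(lambda i:i[[0,-1]] if len(i) else np.array([-1,-1]))(np.flatnonzero(v))
for y in(.037,.045,.12,.127): print('y',y,'x span',-.05+.0005*sp(m[:,int(y/.0005)]))
for x in(-.014,-.008,.083,.087): print('x',x,'y span',.0005*sp(m[int((x+.05)/.0005)]))
g=rect(.062);m=((g[...,1]<70)&(g[...,2]<150)).astype(np.uint8);m[:,:70]=0;m[:,256:]=0;m[:74]=0;m[280:]=0
r=cv2.minAreaRect(np.argwhere(cv2.morphologyEx(m,2,np.ones((5,5))))[:,::-1].astype(np.float32))
print('slab (y,x) mm',np.array(r[0])*.5-[0,50],np.array(r[1])*.5,r[2])
```

```text
y 0.037 x span [-0.0165  0.093 ]
y 0.045 x span [-0.0165  0.093 ]
y 0.12 x span [-0.017  0.093]
y 0.127 x span [-0.0175  0.093 ]
x -0.014 y span [0.033  0.1325]
x -0.008 y span [0.033 0.133]
x 0.083 y span [0.033 0.133]
x 0.087 y span [0.032  0.1325]
slab (y,x) mm [81.75 35.  ] [78.  58.5] 90.0
```

Blanks are flush (x −17…93, y 33…133 mm in the jig frame, within calibration error) and the weight is centred within 2 mm.

```bash
python3 -c "
from plant import manip
print(manip.hand_in())"
```

```text
the job is handed in; nothing more can be done
None
```

The job is handed in: both offcuts are in the bin, the stack is flush against both fences, and the steel weight sits released within about 2 mm of its middle; I checked the lower three blanks only by seeing none stick out before placing the weight, and I kept clear of the jar and spool.

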